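# Set the photometer's aperture wheel, shut its lid and take the reading

## Robot

A 7-joint arm with a two-finger parallel gripper is mounted at the origin on a cart in front of the work surface, level with it; the furniture and walls round the work are solid. World frame = base frame: x ahead of the robot, y to its left, z up, the work surface at z = 0. Lengths are in m, angles in rad, forces in N, time in s.
With the tool pointing down it reaches from about 0.425 to 0.925 m from the base axis. Payload 6.8 kg.
Tool frame: the origin (TCP) lies on the mounting face of the last link; the fingertips stand 173 mm ahead of it and the grasp point (between the pads) lies 155 mm ahead of it; y points along the fingers, x is the direction in which the jaws open and shut, and the axes are right-handed (so a half turn about y gives the same grasp; the last joint's range is limited). The gripper opens to 85 mm and grips with 20 to 120 N. Pads are 22 mm wide; open, the fingers measure 114 mm over their backs; the gripper's body (76 mm by 85 mm) begins 54 mm behind the grasp point. The pads swing forward as they close: fully open they stand 13 mm farther back than shut.
Start: joints at [1.098, 0.477, 0.022, 1.555, -0.011, 1.109, -0.083], TCP at [0.241, -0.631, 0.405] pointing down, gripper open.
Joint ranges: [-2.96, 2.96], [-0.34, 2.1], [-1.41, 1.46], [0.24, 2.44], [-1.37, 4.51], [0.17, 1.92], [-2.96, 2.96]. Speed limits (rad/s): [2.39, 2.39, 3.14, 3.14, 3.14, 3.14, 3.14].

## Interface

Orientations are given as a rotation vector (axis times angle).
In Python, from bench import r gives the robot as it stands.
- The arm moves only by the tool step_arm, never from a script. Its arguments are lists of equal length, an entry for each row: "xyz": the shift along the tool's x, y, z scaled (see below), a list of three; "rotation": the turn, a rotation vector about the tool's x, y, z scaled (see below), a list of three. A call has 1 to 20 rows; each row is the pose to reach, as a shift and turn from the pose measured when the call began, along the tool's axes at that moment; what a row does not reach only later rows make up. The controller multiplies each number of a shift by 30 cm and each number of a turn by 90 degrees. A row lasts 1/8 s, in which the tool goes at most 62.5 mm and 10.7 degrees, less where a joint would pass 70% of its speed; a pose out of reach is approached as far as the arm can. A call with a number of a shift or a turn outside -1 to 1 is refused whole. A call with a gripper value outside its range is refused whole. "grip" is the closure, from 0 (fully open) to 1 (shut), set as the call begins (left out, the last holds). The fingers move at their own pace and stop on an object; "force" is the grip in N (left out, the last holds). Time passes only in rows, so rows that repeat a pose let the fingers close. It gives the time, the measured TCP pose, the force and the opening at its end, in the units of the state.
- r.get_obs(): the state, without advancing time (a new reading comes with each control period).
- r.grab_frame(name): name is "scene" or "side" or "wrist"; returns a dict with "pixels" (480x640x3 uint8, red, green, blue), "fx", "fy", "cx", "cy" (pixels), "dist_coeffs" ([k1, k2, p1, p2, k3] as OpenCV has them; the pictures are not rectified), "position" and "attitude" of the camera in the world; the wrist camera has in their place "mount" (4x4, takes a point from camera to tool coordinates, whose origin is the TCP and whose axes are the tool frame's). Camera axes: x right, y down, z forward; pixel columns grow to the right and rows downward; lengths in m; the calibration is good to about 2 mm. A picture is of the moment at which its call begins: read the wrist's pose just before it. There is no depth.
- r.hand_in(): hands the job in, once; it reports no verdict.
The state is a dict: "clock": time; "joints": joint angles; "qvel": joint speeds; "tau": joint torques, N m; "tcp_pos": TCP position; "orientation": TCP orientation; "contact_force": force on the tool from outside, world axes, zero at the start; "moment": the same for the moment, N m; "grip_width": finger opening in m.
Only numpy, scipy, OpenCV 4.12 (cv2) and the standard library are available. Lean on these libraries where they do the work, as an engineer would, in place of code of your own. Each camera call takes 0.05 s, during which the arm holds its last target.

## Task

Ready the small photometer for a reading and take it: with the fingertips, push the tabs of the upright aperture wheel until its widest opening (the one marked with five dots) has clicked into place at the top of the wheel, in the beam; and push the sample lid over so that it drops shut over the vial. Only when both are done, press the round key on the housing fully down and let it come up again. Leave the vials, the dish, the beaker and the pen where they are.

Things in the scene. Friction and masses are not known exactly. Their poses are not given: they have to be found in the camera images.
- photometer: Bench photometer, fixed. Frame: origin on the bench right below the wheel's axis, z up, -x its front, +y its left seen from the front. Base 200 x 190 x 12 mm (x -70 to 130). Front to back: emitter on a post (x -75 to -30, |y| < 20, up to z 153 mm), upright aperture wheel (x -6 to 6), white housing (x 14 to 128, |y| < 92) with flat deck at z = 156 mm carrying lid and key. Pose varies.
- wheel (a joint): Angle of the aperture wheel (rad, any number of turns), growing clockwise seen from the front (its top then goes to -y); 0 or any whole turn: widest opening at the top, in the beam. Aluminium disc 100 mm across, 7 mm thick. Six places 60 degrees apart; starts at any but the right one, rarely hung between two. Clicks into each place: 0.2 N m to leave it (3 N at a tab), past half way it snaps on.
- wheel_axis (a point): Middle of the wheel, 104 mm above the bench; axis along the photometer's x. Six black tabs on the rim, midway between the places, 12 mm wide, 12 mm thick along x, out to 88 mm from the axis. When clicked in, two tabs stand 30 degrees either side of the top: ends 76 mm above the axis, 44 mm to either side.
- beam (a point): Fixed point where the beam passes the wheel, 34 mm above the axis, 138 mm above the bench. One place per push: with the fingertips about 58 mm above the axis (8 mm off the rim), push one of the two top tabs from outside straight across the top to where the other stood; pushed further, it slips under the fingers before the next place and the wheel clicks back.
- widest (a point): Centre of the widest opening; turns with the wheel, 34 mm from the axis. Going clockwise from it seen from the front the openings are 22, 16, 11, 7 and 4 mm across, marked with 5, 4, 3, 2 and 1 dots at the rim, then a blank without dots.
- lid (a joint): Opening angle of the sample lid (rad): 0 shut, 1.8 fully open at its stop; starts at 1.65 to 1.8, leaning left past upright. Grey hollow hood 60 mm along x, 66 mm along y, 22 mm high, about 80 g, hinged along x at its left edge. Pushed to the right (-y) to below about 1.0 it falls shut by itself within 2 s.
- lid_hinge (a point): Middle of the lid's hinge line, at x = 78, y = 37, z = 158 mm of the photometer; the lid spans x = 48 to 108 mm
- lid_edge (a point): Middle of the lid's free edge on its outer face, 70 mm along the lid from the hinge and 22 mm off it: fully open it is 37 mm left of the hinge line and 63 mm above it, shut 70 mm right of it and 22 mm above it
- key (a joint): Travel of the measure key in m: 0 up, 0.005 fully down; sprung, about 5 N fully down. Pressed when beyond 0.004.
- key_top (a point): the centre of the key's top: a round grey key 26 mm across in a black collar 42 mm across, on the right of the deck at x = 68 mm, y = -66 mm of the photometer, 171 mm above the bench; it is pressed straight down
- sample_vial: sample vial, 22 mm across, 54 mm tall, standing in the housing's well (26 mm across) under the lid at x = 78 mm, y = 0 of the photometer; its cap stands 6 mm above the deck; origin at the centre of its underside, 108 mm above the bench. Leave it alone.
- spare_vial: spare sample vial, 22 mm across, 54 mm tall, standing on the photometer's base plate at the front left, left of the emitter; origin at the centre of its underside (12 mm above the bench). Leave it alone.
- spare_vial_2: another such vial standing on the bench to the left of the photometer; origin at the centre of its underside. Leave it alone.
- petri: closed petri dish, 57 mm across, 14 mm high, on the bench left of the photometer; origin at the centre of its underside. Leave it alone.
- beaker: empty plastic beaker, 62 mm across, 70 mm high, on the bench left of the photometer; origin at the centre of its underside. Leave it alone.
- marker: marker pen lying on the bench to the right of the photometer, 128 mm long, 11 mm thick; origin at the centre of its underside. Leave it alone.

How it is judged:
On the way, in this order (a step that is already met when the one before it is completed fails the run):
1. the widest opening stands in the beam and the lid is shut (distance between widest and beam below 0.003 m and value of joint lid below 0.06 rad), for 0.2 s.
2. the key is pressed fully down (value of joint key above 0.004 m), for 0.05 s.
At the end, for the whole second after the job is handed in: the widest opening is within 3 mm of the beam and at rest, the lid is shut (within 0.06 rad), the key has been pressed after that and is up again, the sample vial is in its well (all of step 1 and velocity of joint wheel between -0.05 and 0.05 rad/s and value of joint key below 0.001 m and not (distance of sample_vial from where it was at the start of the episode above 0.01 m)); the robot touches nothing.
It fails at once if the key is pressed while the wheel is not set or the lid is open (value of joint key above 0.004 m and (distance between widest and beam above 0.005 m or value of joint lid above 0.1 rad)).
It fails at once if the sample vial is lifted or shifted (distance of sample_vial from where it was at the start of the episode above 0.01 m).
It fails at once if a vial, the dish, the beaker or the pen is lifted, carried or knocked away (distance of any of spare_vial, spare_vial_2, petri, beaker, marker from where it was at the start of the episode above 0.03 m).
It also fails if it takes over 58 s, if anything falls off the work surface, if the arm or the gripper's body presses on something with over 40 N, if the wrist force passes 120 N, or if a joint passes its speed limit or range.

## Working session

There is one attempt and no reset: what is moved stays moved. The work goes in short steps, Python scripts to look and compute and a tool call to move; the robot and the scene stay as the last step left them, time stands still between calls to the robot, and variables do not carry over. Pictures are saved under pics/ and viewed, and the job is handed in when it is done.

Besides the shell and the picture viewer there is one more tool, called after ">>>" as name(argument=value, ...), one argument or row to a line, values as JSON. step_arm: Moves the arm, as the interface text tells. Its arguments: {"type":"object","properties":{"xyz":{"type":"array"},"rotation":{"type":"array"},"grip":{"type":"number"},"force":{"type":"number"}},"required":["xyz","rotation"]}

```bash
ls; mkdir -p pics; python3 - <<'E'
from bench import r
import cv2
o=r.get_obs(); print(o)
for n in ["scene","side","wrist"]:
    f=r.grab_frame(n); cv2.imwrite(f"pics/{n}0.png",f["pixels"][:,:,::-1])
    print(n,{k:v for k,v in f.items() if k!="pixels"})
E
```

```text
pics
{'clock': 0.0, 'joints': array([ 1.09788472,  0.47779673,  0.02233615,  1.55644546, -0.0115501 ,
        1.1092601 , -0.08307736]), 'qvel': array([-1.40445175e-03, -1.56954537e-03, -9.74111511e-04,  3.50819035e-05,
        1.68284562e-04, -6.00499572e-04, -1.06436686e-03]), 'tau': array([-1.00034072e-06, -5.96456122e+01,  1.60791814e+00, -2.81199878e+01,
        1.24719847e-02,  9.38360958e-03,  2.42095304e-06]), 'tcp_pos': array([ 0.24074288, -0.63032102,  0.40373013]), 'orientation': array([-1.35903406,  0.93750684, -0.93500554]), 'contact_force': array([-0.00897893,  0.25648093,  0.78911004]), 'moment': array([ 0.0190501 , -0.00526405,  0.0018209 ]), 'grip_width': 0.08544954900913024}
scene {'fx': 477.6925879646188, 'fy': 477.6925879646188, 'cx': 313.1704488056678, 'cy': 227.60541320134513, 'dist_coeffs': array([-0.10130575,  0.        ,  0.        ,  0.        ,  0.        ]), 'position': array([0.16602892, 0.22600554, 0.80481017]), 'attitude': array([-0.94939371,  2.57069161, -0.94388291])}
side {'fx': 528.8480881871021, 'fy': 528.8480881871021, 'cx': 327.42413850779815, 'cy': 237.79435806308695, 'dist_coeffs': array([-0.13812838,  0.        ,  0.        ,  0.        ,  0.        ]), 'position': array([ 0.11609817, -1.13509135,  0.59960504]), 'attitude': array([-1.9567362 ,  0.40074492, -0.26548328])}
wrist {'fx': 340.6791292469708, 'fy': 340.6791292469708, 'cx': 318.86423687532385, 'cy': 238.636597134726, 'dist_coeffs': array([0.01477274, 0.        , 0.        , 0.        , 0.        ]), 'mount': array([[ 9.99999765e-01,  5.91085719e-04,  3.48468957e-04,
        -6.91248818e-04],
       [-1.37068997e-04, -3.25534708e-01,  9.45530082e-01,
         2.99171975e-02],
       [ 6.72328068e-04, -9.45529907e-01, -3.25534550e-01,
         8.45369149e-02],
       [ 0.00000000e+00,  0.00000000e+00,  0.00000000e+00,
         1.00000000e+00]])}
```

View pics/scene0.png

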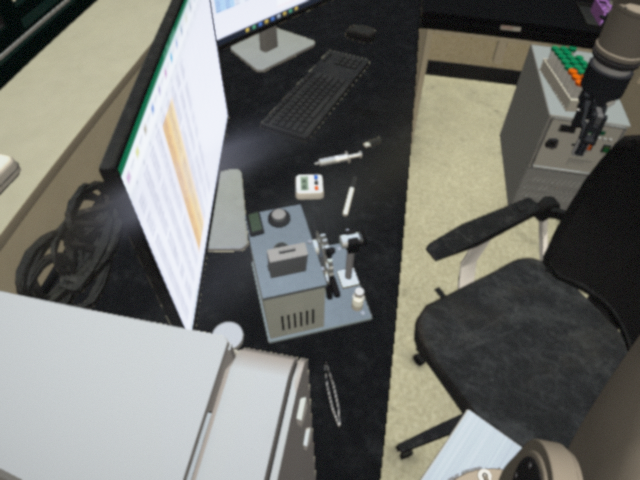

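View pics/side0.png

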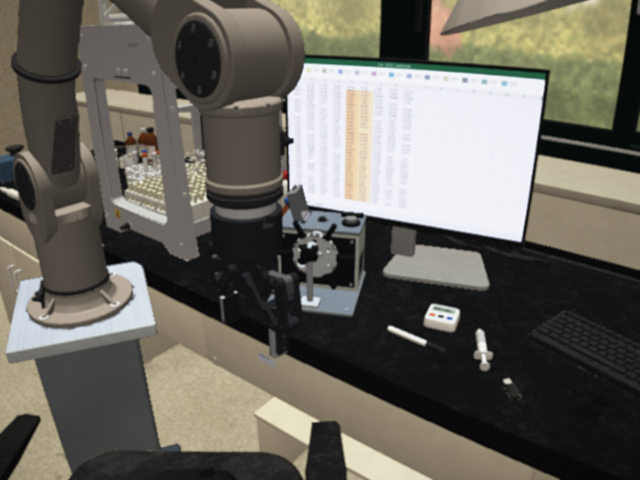

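View pics/wrist0.png

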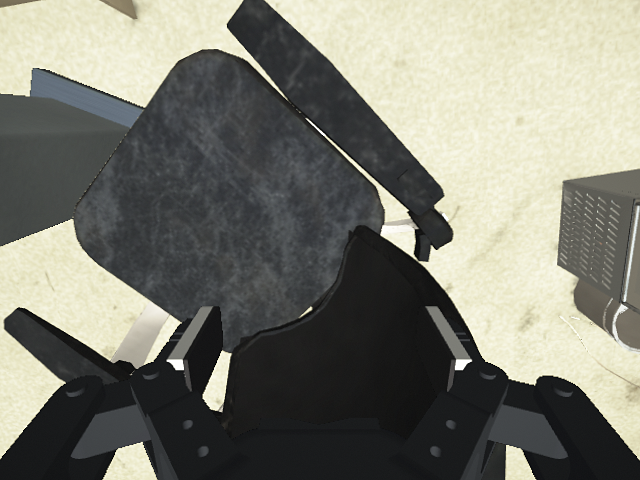

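```bash
python3 - <<'E'
from bench import r
from scipy.spatial.transform import Rotation as R
o=r.get_obs(); print(R.from_rotvec(o["orientation"]).as_matrix().round(3), o['clock'])
E
```

```text
[[ 0.357 -0.001  0.934]
 [-0.934  0.001  0.357]
 [-0.001 -1.    -0.   ]] 0.15
```

```bash
cat > h.py <<'E'
import numpy as np, cv2
from bench import r
from scipy.spatial.transform import Rotation as R
def cam(f,obs=None):
    K=np.array([[f["fx"],0,f["cx"]],[0,f["fy"],f["cy"]],[0,0,1]]);d=f["dist_coeffs"]
    if "mount" in f:
        T=np.eye(4);T[:3,:3]=R.from_rotvec(obs["orientation"]).as_matrix();T[:3,3]=obs["tcp_pos"];T=T@f["mount"]
        return K,d,T[:3,:3],T[:3,3]
    return K,d,R.from_rotvec(f["attitude"]).as_matrix(),f["position"]
def ray(c,uv):
    K,d,Rm,p=c
    u=cv2.undistortPoints(np.array([[uv]],float),K,d)[0,0]
    v=Rm@np.array([u[0],u[1],1]);return p,v/np.linalg.norm(v)
def plane(c,uv,z):
    p,v=ray(c,uv);return p+v*(z-p[2])/v[2]
def proj(c,P):
    K,d,Rm,p=c
    q=(np.atleast_2d(P)-p)@Rm
    return cv2.projectPoints(q.reshape(-1,1,3),np.zeros(3),np.zeros(3),K,d)[0][:,0]
def tri(c1,u1,c2,u2):
    p,v=ray(c1,u1);q,w=ray(c2,u2)
    A=np.stack([v,-w],1);s=np.linalg.lstsq(A,q-p,rcond=None)[0]
    a,b=p+v*s[0],q+w*s[1];return (a+b)/2,np.linalg.norm(a-b)
def shot(n,name,crop=None,scale=1):
    o=r.get_obs();f=r.grab_frame(n);im=f["pixels"][:,:,::-1].copy()
    np.save(f"pics/{name}.npy",im)
    if crop: x0,y0,x1,y1=crop; im=im[y0:y1,x0:x1]
    im=cv2.resize(im,None,fx=scale,fy=scale,interpolation=cv2.INTER_CUBIC)
    cv2.imwrite(f"pics/{name}.png",im);return cam(f,o),o,f
E
python3 - <<'E'
import cv2
a=cv2.imread("pics/scene0.png")[180:360,210:410];cv2.imwrite("pics/sc0c.png",cv2.resize(a,None,fx=3.2,fy=3.2,interpolation=2))
a=cv2.imread("pics/side0.png")[170:330,250:390];cv2.imwrite("pics/si0c.png",cv2.resize(a,None,fx=3.7,fy=3.7,interpolation=2))
E
```

```text
(no output)
```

View pics/sc0c.png

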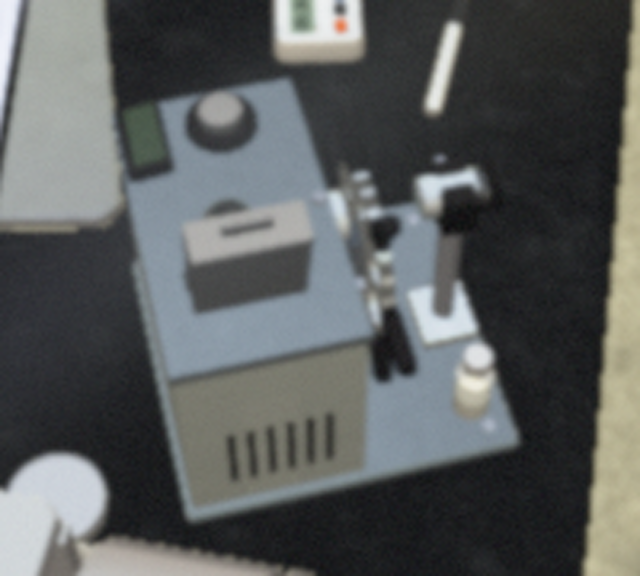

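View pics/si0c.png

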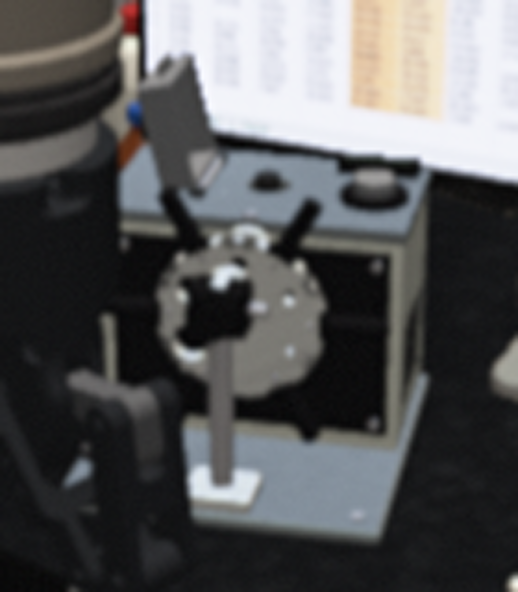

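```bash
python3 - <<'E'
from h import *
cs=cam(r.grab_frame("scene"));cd=cam(r.grab_frame("side"))
S=lambda u,v:(u/3.2+210,v/3.2+180)
D=lambda u,v:(u/3.7+250,v/3.7+170)
pts={"dFL":(S(368,340),.156),"dBL":(S(172,378),.156),"dFR":(S(290,80),.156),"bFL":(S(519,438),.012),"bBL":(S(192,516),.012),"key":(S(222,107),.171)}
loc={"dFL":(.014,.092),"dBL":(.128,.092),"dFR":(.014,-.092),"bFL":(-.07,.095),"bBL":(.13,.095),"key":(.068,-.066)}
A=[];B=[]
for k,(u,z) in pts.items():
    p=plane(cs,u,z);print(k,p.round(4));A.append(loc[k]);B.append(p[:2])
for k,u,z,l in [("dFR",D(405,240),.156,(.014,-.092)),("key",D(377,180),.171,(.068,-.066)),("bFR",D(380,538),.012,(-.07,-.095))]:
    p=plane(cd,u,z);print("side",k,p.round(4));A.append(l);B.append(p[:2])
A=np.array(A);B=np.array(B)
a0,b0=A.mean(0),B.mean(0)
H=(A-a0).T@(B-b0);th=np.arctan2(H[0,1]-H[1,0],H[0,0]+H[1,1]);c,s=np.cos(th),np.sin(th);M=np.array([[c,-s],[s,c]])
t=b0-M@a0;print("yaw",th,np.degrees(th),"t",t);print(((A@M.T+t)-B).round(4))
E
```

```text
dFL [ 0.4315 -0.1096  0.156 ]
dBL [ 0.491 -0.029  0.156]
dFR [ 0.5807 -0.2184  0.156 ]
bFL [ 0.3784 -0.1887  0.012 ]
bBL [ 0.49   -0.0268  0.012 ]
key [ 0.5864 -0.1681  0.171 ]
side dFR [ 0.5813 -0.2274  0.156 ]
side key [ 0.5899 -0.1723  0.171 ]
side bFR [ 0.5339 -0.301   0.012 ]
yaw 0.9603719746793842 55.02526091177347 t [ 0.49589694 -0.18473731]
[[-0.0029 -0.011 ]
 [ 0.0029  0.0019]
 [-0.0014 -0.0076]
 [-0.0004  0.0011]
 [ 0.0026  0.0031]
 [ 0.0026  0.0012]
 [-0.002   0.0014]
 [-0.0009  0.0055]
 [-0.0003  0.0044]]
```

```bash
python3 - <<'E'
from h import *
cs=cam(r.grab_frame("scene"));cd=cam(r.grab_frame("side"))
print("foot",plane(cd,(165,258),0), plane(cd,(198,246),0))
O=np.array([.496,-.185,0]);c,s=.573,.819
to=lambda p:((p-O)@np.array([[c,-s,0],[s,c,0],[0,0,1]])).round(3)
for n,u in [("cab corner",(306,362)),("cab",(222,372)),("far",(240,352)),("bar2",(312,470))]:
    for z in (0,.1,.2,.3): p=plane(cs,u,z);print(n,z,p.round(3),to(p))
for n,u in [("mon bottom corner",(192,328)),("mon right corner",(228,118))]:
    for z in (.1,.2,): p=plane(cs,u,z);print(n,z,p.round(3),to(p))
# monitor bottom corners in side
print(proj(cd,[[.496,-.185,.104]]),proj(cs,[[.496,-.185,.104]]))
E
python3 - <<'E'
import cv2
a=cv2.imread("pics/side0.png")[205:290,280:350];a=cv2.resize(a,None,fx=7,fy=7,interpolation=cv2.INTER_LANCZOS4);cv2.imwrite("pics/si0w.png",a)
a=cv2.imread("pics/side0.png")[0:290,60:330];cv2.imwrite("pics/si0f.png",cv2.resize(a,None,fx=2,fy=2))
E
```

```text
foot [0.21176971 0.15300138 0.        ] [0.30646472 0.19428909 0.        ]
cab corner 0 [ 0.417 -0.043  0.   ] [0.071 0.146 0.   ]
cab corner 0.1 [ 0.386 -0.01   0.1  ] [0.081 0.191 0.1  ]
cab corner 0.2 [0.355 0.024 0.2  ] [0.09  0.235 0.2  ]
cab corner 0.3 [0.324 0.057 0.3  ] [0.1  0.28 0.3 ]
cab 0 [0.518 0.069 0.   ] [0.221 0.128 0.   ]
cab 0.1 [0.474 0.089 0.1  ] [0.212 0.175 0.1  ]
cab 0.2 [0.43  0.108 0.2  ] [0.203 0.222 0.2  ]
cab 0.3 [0.387 0.128 0.3  ] [0.193 0.269 0.3  ]
far 0 [0.521 0.021 0.   ] [0.183 0.097 0.   ]
far 0.1 [0.477 0.046 0.1  ] [0.179 0.148 0.1  ]
far 0.2 [0.433 0.072 0.2  ] [0.174 0.199 0.2  ]
far 0.3 [0.389 0.097 0.3  ] [0.17 0.25 0.3 ]
bar2 0 [0.289 0.09  0.   ] [0.106 0.327 0.   ]
bar2 0.1 [0.274 0.107 0.1  ] [0.111 0.349 0.1  ]
bar2 0.2 [0.258 0.124 0.2  ] [0.117 0.371 0.2  ]
bar2 0.3 [0.243 0.141 0.3  ] [0.122 0.394 0.3  ]
mon bottom corner 0.1 [0.569 0.069 0.1  ] [0.25  0.086 0.1  ]
mon bottom corner 0.2 [0.512 0.091 0.2  ] [0.235 0.145 0.2  ]
mon right corner 0.1 [ 0.944 -0.359  0.1  ] [ 0.114 -0.467  0.1  ]
mon right corner 0.2 [ 0.834 -0.276  0.2  ] [ 0.119 -0.329  0.2  ]
[[314.36495517 255.93591337]] [[323.75528156 256.4794686 ]]
```

View pics/si0w.png

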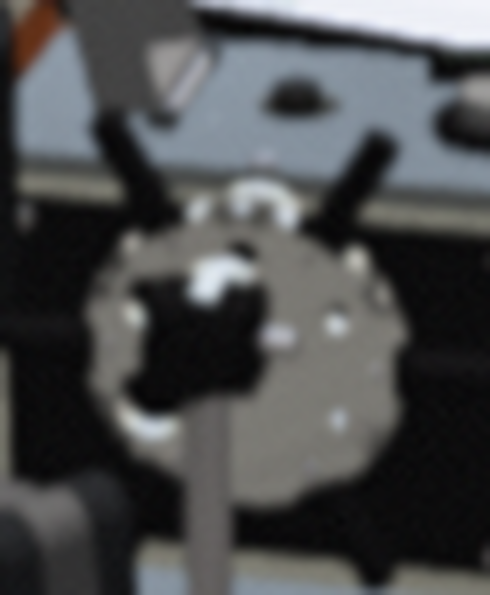

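View pics/si0f.png

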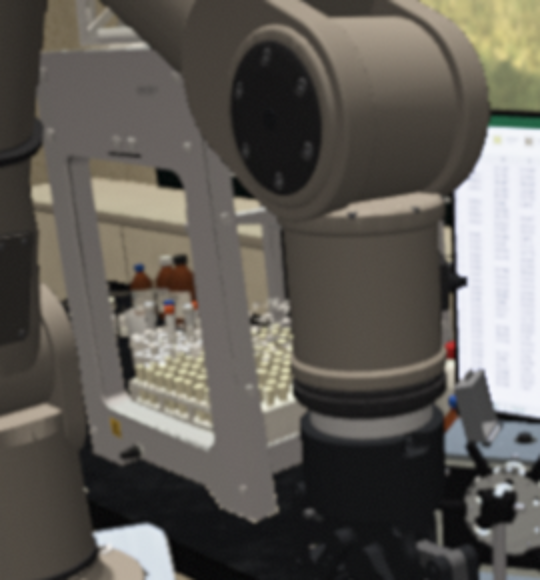

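```bash
python3 - <<'E'
from h import *
cs=cam(r.grab_frame("scene"));cd=cam(r.grab_frame("side"))
O=np.array([.496,-.185,0]);c,s=.573,.819
to=lambda p:((p-O)@np.array([[c,-s,0],[s,c,0],[0,0,1]])).round(3)
for a,b in [((228,118),(524,243)),((279,219),(377/3.7+250,180/3.7+170))]:
    p,e=tri(cs,a,cd,b);print(p.round(3),e.round(4),to(p))
E
python3 - <<'E'
import cv2
a=cv2.imread("pics/scene0.png")[0:360,100:300];a=cv2.resize(a,None,fx=1.65,fy=1.65);cv2.imwrite("pics/sc0m.png",a)
E
```

```text
[ 0.929 -0.346  0.121] 0.0102 [ 0.116 -0.446  0.121]
[ 0.589 -0.165  0.165] 0.0114 [ 0.07  -0.064  0.165]
```

View pics/sc0m.png

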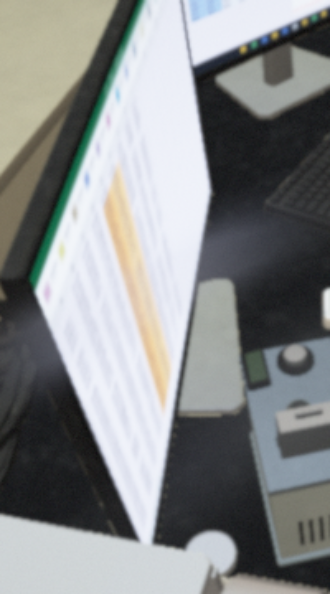

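```bash
cat >> h.py <<'E'
YAW=np.radians(55.0);O=np.array([.496,-.185,0.])
def w(x,y,z):  # photometer mm -> world m
    c,s=np.cos(YAW),np.sin(YAW);return O+np.array([c*x-s*y,s*x+c*y,z])/1000
def loc(p):
    c,s=np.cos(YAW),np.sin(YAW);d=np.asarray(p)-O;return np.array([c*d[0]+s*d[1],-s*d[0]+c*d[1],d[2]])*1000
def goal(x,y,ztip,yaw=-35.,o=None):
    """tip at photometer mm; yaw deg of tool z"""
    o=o or r.get_obs();Rm=R.from_rotvec(o["orientation"]).as_matrix()
    t=w(x,y,ztip+173);a=np.radians(yaw)
    G=np.array([[np.sin(a),0,np.cos(a)],[-np.cos(a),0,np.sin(a)],[0,-1,0]])
    print("t",round(o["clock"],2),"at",loc(o["tcp_pos"]).round(1)-[0,0,173],"goal",(x,y,ztip),"shift",(Rm.T@(t-o["tcp_pos"])/.3).round(3),"rot",(R.from_matrix(Rm.T@G).as_rotvec()/(np.pi/2)).round(3))
E
python3 - <<'E'
from h import *
goal(-60,-20,290);goal(78,108,280)
E
```

```text
t 0.45 at [-511.3  -46.5  231.7] goal (-60, -20, 290) shift [-0.917 -0.194  1.196] rot [ 0.     0.621 -0.   ]
t 0.45 at [-511.3  -46.5  231.7] goal (78, 108, 280) shift [-1.528 -0.161  1.338] rot [ 0.     0.621 -0.   ]
```

>>> step_arm(
  xyz=[
    [-0.1,-0.1,0.15],
    [-0.25,-0.19,0.32],
    [-0.4,-0.19,0.5],
    [-0.55,-0.19,0.7],
    [-0.7,-0.19,0.9],
    [-0.75,-0.19,0.98],
    [-0.75,-0.19,0.98],
  ],
  rotation=[
    [0,0.1,0],
    [0,0.2,0],
    [0,0.3,0],
    [0,0.4,0],
    [0,0.5,0],
    [0,0.6,0],
    [0,0.62,0],
  ],
  grip=1,
)

```text
clock: 1.32
tcp_pos: [0.4381, -0.3107, 0.4619]
orientation: [-0.859, 1.638, -1.637]
contact_force: [-0.3, -1.1, 0.5]
grip_width: 0.0001
```

```bash
python3 - <<'E'
from h import *
print(r.get_obs()["joints"].round(2))
shot("wrist","w1");shot("scene","s1",(180,130,420,380),2.4);shot("side","d1",(200,130,440,330),3)
goal(78,108,280);goal(78,108,203)
E
```

```text
[ 0.5   0.2   0.01  1.82 -0.    1.13 -1.67]
t 1.48 at [-141.4  -25.   288.8] goal (78, 108, 280) shift [-0.733  0.029 -0.441] rot [-0.     0.002  0.   ]
t 1.48 at [-141.4  -25.   288.8] goal (78, 108, 203) shift [-0.733  0.286 -0.441] rot [-0.     0.002  0.   ]
```

View pics/w1.png

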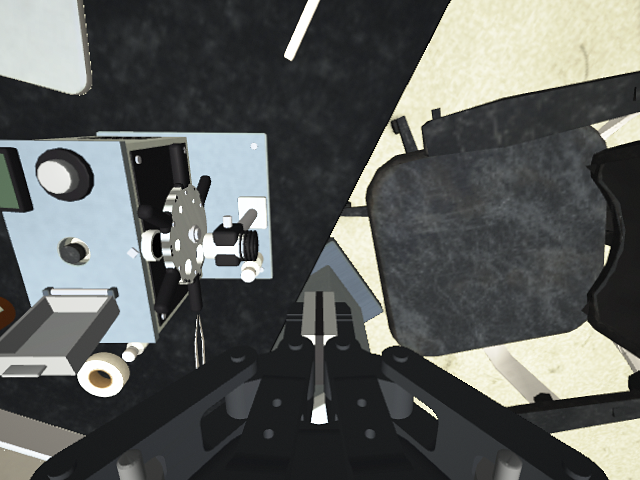

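View pics/s1.png

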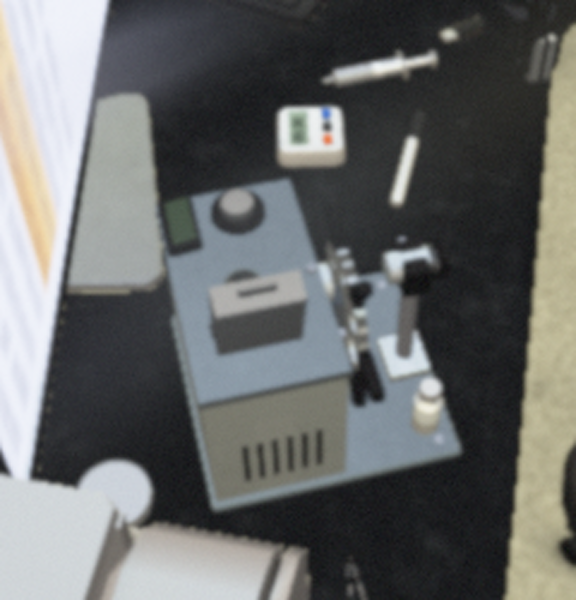

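View pics/d1.png

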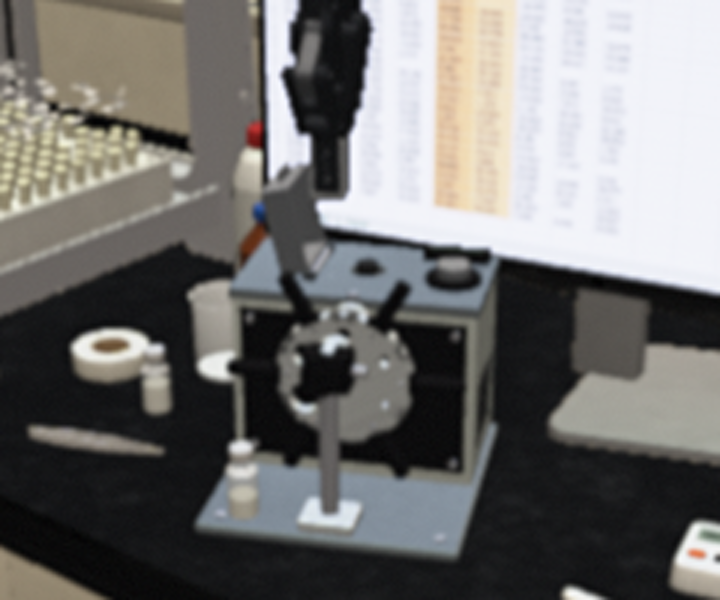

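```bash
python3 - <<'E'
import numpy as np,cv2
a=np.load("pics/w1.npy")
cv2.imwrite("pics/w1z.png",cv2.resize(a[160:300,130:280],None,fx=4.2,fy=4.2,interpolation=cv2.INTER_CUBIC))
cv2.imwrite("pics/w1d.png",cv2.resize(a[120:400,0:280],None,fx=2.1,fy=2.1,interpolation=cv2.INTER_CUBIC))
E
```

```text
(no output)
```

View pics/w1z.png

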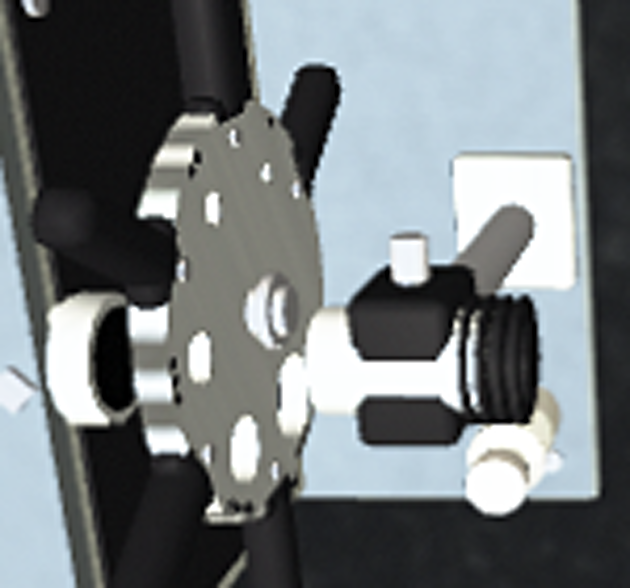

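View pics/w1d.png

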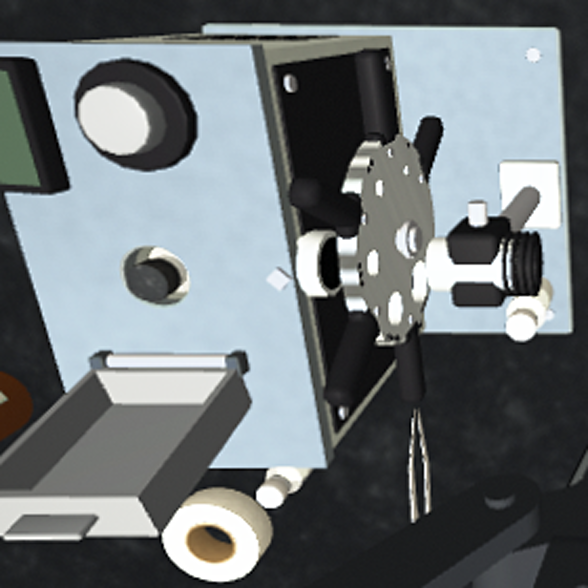

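```bash
python3 - <<'E'
from h import *
cw,o,f=shot("wrist","w1b")
W=lambda u,v:(u/2.1,v/2.1+120)
L=[("dFR",W(262,43),.156,(.014,-.092)),("dFL",W(328,468),.156,(.014,.092)),("bFR",W(560,27),.012,(-.07,-.095)),("bFL",W(572,331),.012,(-.07,.095)),("key",W(113,122),.171,(.068,-.066)),("cap",W(151,281),.162,(.078,0)),("hinge",W(168,361),.158,(.078,.037))]
A=np.array([l[3] for l in L]);B=np.array([plane(cw,l[1],l[2])[:2] for l in L])
for l,b in zip(L,B):print(l[0],b.round(4))
a0,b0=A.mean(0),B.mean(0)
H=(A-a0).T@(B-b0);th=np.arctan2(H[0,1]-H[1,0],H[0,0]+H[1,1]);c,s=np.cos(th),np.sin(th);M=np.array([[c,-s],[s,c]])
t=b0-M@a0;print("yaw",np.degrees(th),"t",t);print(((A@M.T+t)-B).round(4))
E
```

```text
dFR [ 0.5784 -0.2305]
dFL [ 0.4286 -0.1212]
bFR [ 0.5289 -0.3046]
bFL [ 0.3758 -0.1964]
key [ 0.5849 -0.1741]
cap [ 0.5359 -0.1305]
hinge [ 0.5072 -0.1051]
yaw 54.69062358425905 t [ 0.49305597 -0.19101238]
[[-0.0022 -0.0022]
 [-0.0026 -0.0052]
 [ 0.0012  0.0015]
 [-0.0008  0.0032]
 [ 0.0013  0.0004]
 [ 0.0022  0.0031]
 [ 0.0007 -0.0008]]
```

```bash
sed -i 's/YAW=np.radians(55.0);O=np.array(\[.496,-.185,0.\])/YAW=np.radians(54.8);O=np.array([.4935,-.190,0.])/' h.py; python3 - <<'E'
from h import *
goal(78,112,280,-35.2);goal(78,112,205,-35.2)
E
```

```text
t 1.52 at [-136.9  -24.7  288.8] goal (78, 112, 280) shift [-0.719  0.029 -0.452] rot [-0.     0.003  0.   ]
t 1.52 at [-136.9  -24.7  288.8] goal (78, 112, 205) shift [-0.719  0.279 -0.452] rot [-0.     0.003  0.   ]
```

>>> step_arm(
  xyz=[
    [-0.18,0.03,-0.12],
    [-0.36,0.03,-0.23],
    [-0.54,0.03,-0.34],
    [-0.719,0.03,-0.452],
    [-0.719,0.03,-0.452],
  ],
  rotation=[
    [0,0.003,0],
    [0,0.003,0],
    [0,0.003,0],
    [0,0.003,0],
    [0,0.003,0],
  ],
)

```text
clock: 2.15
tcp_pos: [0.4469, -0.0587, 0.453]
orientation: [-0.857, 1.641, -1.641]
contact_force: [1.5, -0.3, 0.7]
grip_width: -0.0004
```

```bash
python3 - <<'E'
from h import *
shot("wrist","w2");shot("side","d2",(200,50,440,330),2.1);print(r.get_obs()["joints"].round(2))
goal(78,112,205,-35.2);goal(78,25,205,-35.2)
E
```

```text
[ 0.19  0.07 -0.2   1.99  0.02  1.08 -2.2 ]
t 2.25 at [ 77.5 111.7 279.8] goal (78, 112, 205) shift [-0.002  0.249 -0.001] rot [-0.     0.001  0.   ]
t 2.25 at [ 77.5 111.7 279.8] goal (78, 25, 205) shift [-0.002  0.249  0.289] rot [-0.     0.001  0.   ]
```

View pics/w2.png

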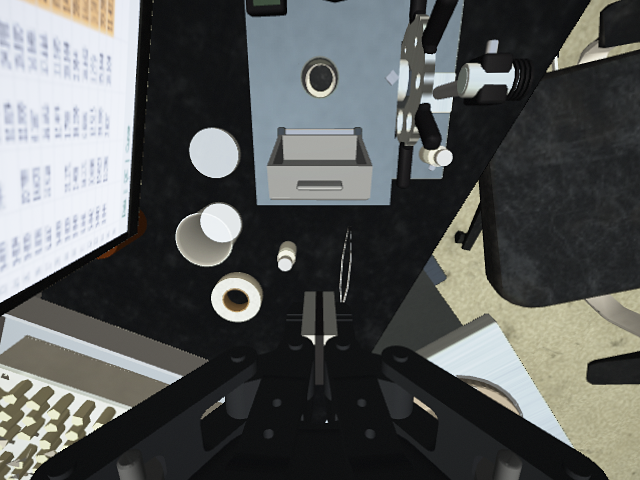

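View pics/d2.png

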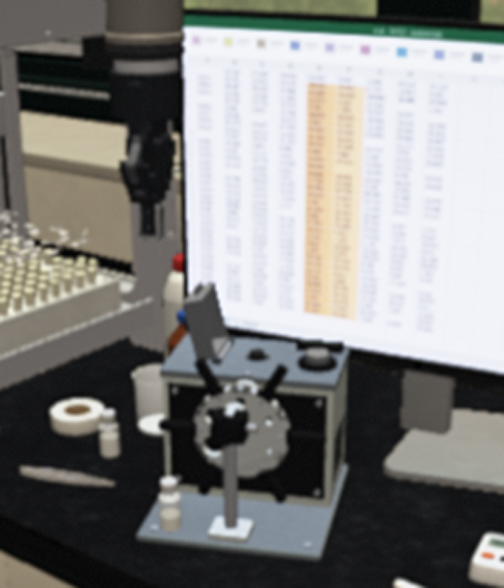

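>>> step_arm(
  xyz=[
    [0,0.12,0],
    [0,0.25,0],
    [0,0.25,0],
    [0,0.25,0.05],
    [0,0.25,0.09],
    [0,0.25,0.13],
    [0,0.25,0.17],
    [0,0.25,0.21],
    [0,0.25,0.25],
    [0,0.25,0.29],
    [0,0.25,0.31],
    [0,0.25,0.31],
  ],
  rotation=[
    [0,0,0],
    [0,0,0],
    [0,0,0],
    [0,0,0],
    [0,0,0],
    [0,0,0],
    [0,0,0],
    [0,0,0],
    [0,0,0],
    [0,0,0],
    [0,0,0],
    [0,0,0],
  ],
)

```text
clock: 3.75
tcp_pos: [0.5232, -0.1162, 0.3777]
orientation: [-0.854, 1.645, -1.646]
contact_force: [-0.2, -0.4, -0.1]
grip_width: 0.0
```

```bash
python3 - <<'E'
from h import *
shot("wrist","w3");print(r.get_obs()["contact_force"].round(1))
goal(-4,75,235,-35.2);goal(-4,75,162,-35.2)
E
```

```text
[-0.2 -0.8 -0.4]
t 3.8 at [ 77.5  18.7 204.7] goal (-4, 75, 235) shift [ 0.272 -0.101 -0.188] rot [-0.  0.  0.]
t 3.8 at [ 77.5  18.7 204.7] goal (-4, 75, 162) shift [ 0.271  0.142 -0.188] rot [-0.  0.  0.]
```

View pics/w3.png

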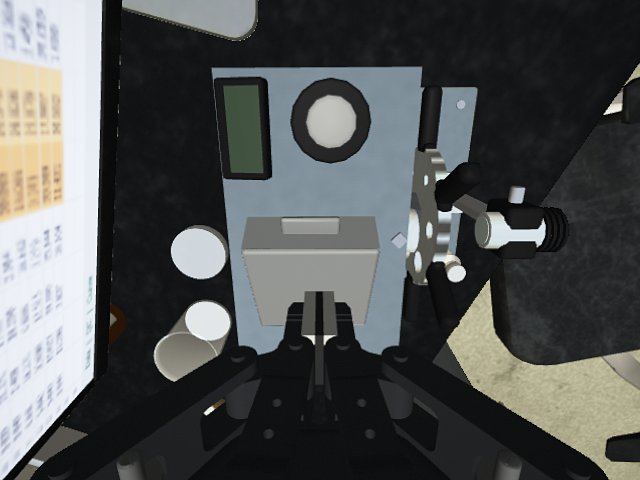

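>>> step_arm(
  xyz=[
    [0.0,-0.1,0],
    [0.1,-0.1,-0.1],
    [0.27,-0.1,-0.188],
    [0.27,-0.1,-0.188],
    [0.27,0.05,-0.188],
    [0.27,0.142,-0.188],
    [0.27,0.142,-0.188],
  ],
  rotation=[
    [0,0,0],
    [0,0,0],
    [0,0,0],
    [0,0,0],
    [0,0,0],
    [0,0,0],
    [0,0,0],
  ],
)

```text
clock: 4.68
tcp_pos: [0.4297, -0.149, 0.3337]
orientation: [-0.858, 1.648, -1.643]
contact_force: [-0.2, 0.4, 0.1]
grip_width: 0.0001
```

```bash
python3 - <<'E'
from h import *
shot("wrist","w4");shot("side","d4",(250,100,420,310),2.8);print(r.get_obs()["contact_force"].round(1))
goal(-4,-14,162,-35.2)
E
```

```text
[ 1.   0.2 -0. ]
t 4.78 at [ -3.   74.7 162.8] goal (-4, -14, 162) shift [0.004 0.003 0.296] rot [-0.     0.001  0.   ]
```

View pics/w4.png

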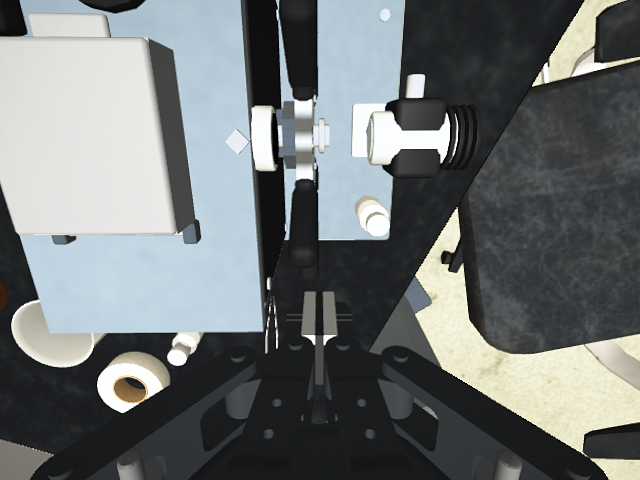

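View pics/d4.png

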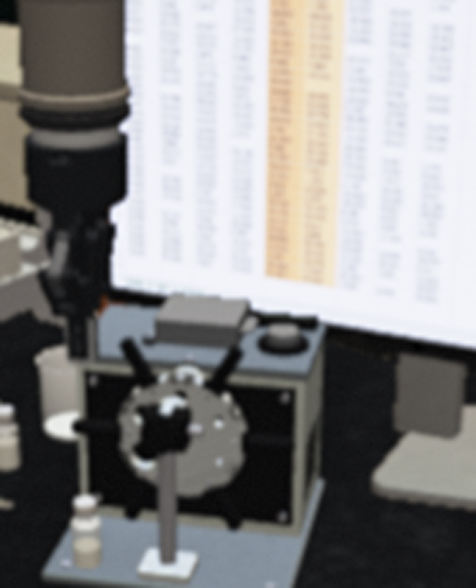

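```bash
python3 - <<'E'
from h import *
cw,o,f=shot("wrist","w4b")
for n,u,z in [("Ltab end",(303,262),180),("Ltab l",(290,250),180),("Ltab r",(318,250),180),("wheel top",(304,140),154),("Rtab mid",(300,60),170),("deck edge",(262,330),156),("deck edge",(244,0),156),("receiver",(264,138),145),("key?",(58,234),158),("lid hing2",(190,235),160)]:
    print(n,loc(plane(cw,u,z/1000)).round(1))
E
python3 - <<'E'
import numpy as np,cv2
a=np.load("pics/w4.npy");cv2.imwrite("pics/w4z.png",cv2.resize(a[80:380,220:420],None,fx=2,fy=2,interpolation=2))
E
```

```text
Ltab end [  4.2  44.1 180. ]
Ltab l [  9.2  38.9 180. ]
Ltab r [ -1.8  38.9 180. ]
wheel top [  4.3  -1.6 154. ]
Rtab mid [  4.7 -29.7 170. ]
deck edge [ 26.8  91.9 156. ]
deck edge [ 25.9 -51.6 156. ]
receiver [ 22.7  -2.  145. ]
key? [116.   39.7 158. ]
lid hing2 [ 55.8  39.4 160. ]
```

View pics/w4z.png

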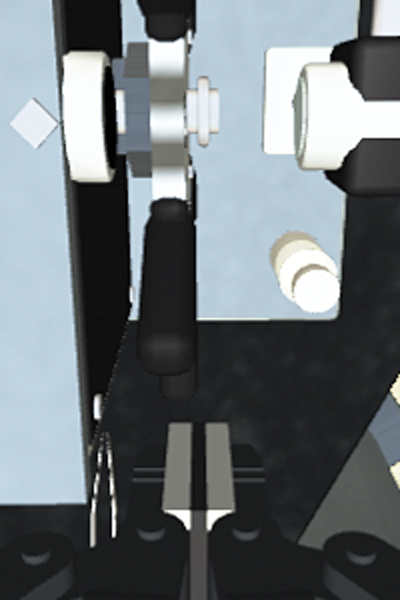

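```bash
sed -i 's/O=np.array(\[.4935,-.190,0.\])/O=np.array([.497,-.187,0.])/' h.py; python3 - <<'E'
from h import *
goal(-2,-14,162,-35.2)
E
```

```text
t 4.83 at [ -7.5  75.6 163.3] goal (-2, -14, 162) shift [-0.018  0.005  0.299] rot [-0.001  0.001 -0.   ]
```

>>> step_arm(
  xyz=[
    [-0.018,0.004,0.04],
    [-0.018,0.004,0.08],
    [-0.018,0.004,0.11],
    [-0.018,0.004,0.14],
    [-0.018,0.004,0.17],
    [-0.018,0.004,0.2],
    [-0.018,0.004,0.23],
    [-0.018,0.004,0.26],
    [-0.018,0.004,0.28],
    [-0.018,0.004,0.3],
    [-0.018,0.004,0.3],
  ],
  rotation=[
    [0,0,0],
    [0,0,0],
    [0,0,0],
    [0,0,0],
    [0,0,0],
    [0,0,0],
    [0,0,0],
    [0,0,0],
    [0,0,0],
    [0,0,0],
    [0,0,0],
  ],
)

```text
clock: 6.2
tcp_pos: [0.5079, -0.1972, 0.3352]
orientation: [-0.853, 1.643, -1.646]
contact_force: [0.0, 0.8, -0.3]
grip_width: -0.0
```

```bash
python3 - <<'E'
from h import *
shot("wrist","w5");shot("side","d5",(260,190,380,320),4.6);print(r.get_obs()["contact_force"].round(1))
goal(-2,-14,215,-35.2);goal(-2,78,215,-35.2);goal(-2,78,162,-35.2)
E
```

```text
[ 0.3 -0.5 -0.5]
t 6.3 at [ -2.  -14.3 162.2] goal (-2, -14, 215) shift [ 0.    -0.176 -0.001] rot [-0.001  0.001  0.   ]
t 6.3 at [ -2.  -14.3 162.2] goal (-2, 78, 215) shift [-0.    -0.177 -0.307] rot [-0.001  0.001  0.   ]
t 6.3 at [ -2.  -14.3 162.2] goal (-2, 78, 162) shift [-0.     0.    -0.308] rot [-0.001  0.001  0.   ]
```

View pics/w5.png

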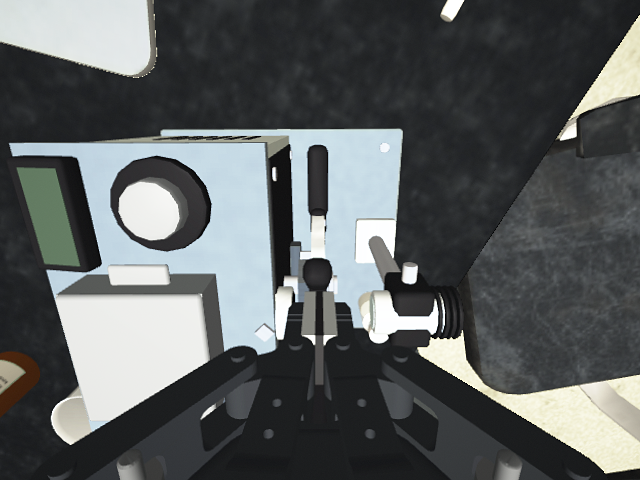

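View pics/d5.png

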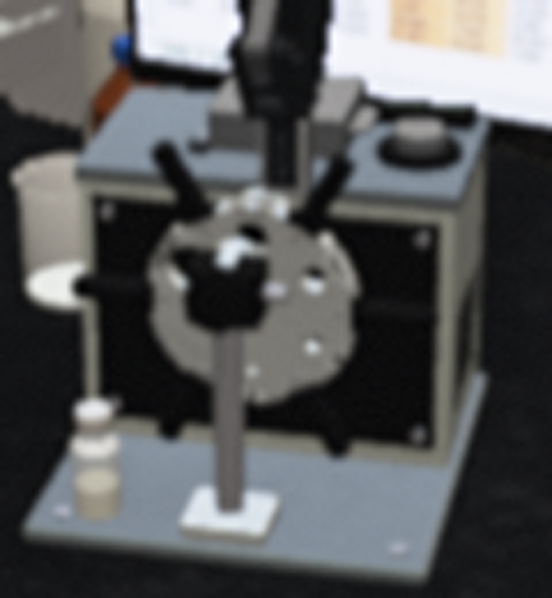

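>>> step_arm(
  xyz=[
    [0,-0.1,-0.01],
    [0,-0.18,-0.02],
    [0,-0.18,-0.15],
    [0,-0.18,-0.308],
    [0,-0.18,-0.308],
    [0,-0.08,-0.308],
    [0,0,-0.308],
    [0,0,-0.308],
  ],
  rotation=[
    [0,0,0],
    [0,0,0],
    [0,0,0],
    [0,0,0],
    [0,0,0],
    [0,0,0],
    [0,0,0],
    [0,0,0],
  ],
)

```text
clock: 7.3
tcp_pos: [0.4318, -0.1438, 0.3338]
orientation: [-0.855, 1.646, -1.645]
contact_force: [0.4, -0.4, -0.0]
grip_width: 0.0
```

```bash
python3 - <<'E'
from h import *
shot("wrist","w6")
goal(-2,-14,162,-35.2)
E
```

```text
t 7.35 at [ -2.1  77.7 161.9] goal (-2, -14, 162) shift [-0.    -0.     0.306] rot [-0.     0.001  0.   ]
```

View pics/w6.png

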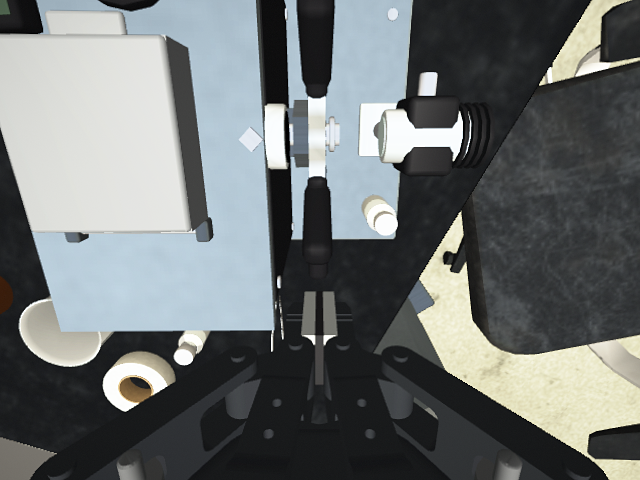

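Clicked in with the tabs symmetric, fingers left of the next tab. Second push.

>>> step_arm(
  xyz=[
    [0,0,0.04],
    [0,0,0.08],
    [0,0,0.11],
    [0,0,0.14],
    [0,0,0.17],
    [0,0,0.2],
    [0,0,0.23],
    [0,0,0.26],
    [0,0,0.285],
    [0,0,0.306],
    [0,0,0.306],
    [0,-0.1,0.3],
    [0,-0.2,0.3],
    [0,-0.4,0.3],
    [0,-0.4,0.3],
  ],
  rotation=[
    [0,0,0],
    [0,0,0],
    [0,0,0],
    [0,0,0],
    [0,0,0],
    [0,0,0],
    [0,0,0],
    [0,0,0],
    [0,0,0],
    [0,0,0],
    [0,0,0],
    [0,0,0],
    [0,0,0],
    [0,0,0],
    [0,0,0],
  ],
)

```text
clock: 9.22
tcp_pos: [0.5068, -0.1957, 0.4599]
orientation: [-0.847, 1.636, -1.65]
contact_force: [1.1, -0.2, -0.3]
grip_width: 0.0001
```

```bash
python3 - <<'E'
from h import *
print(r.get_obs()["joints"].round(2))
goal(-137,-25,289,-35.2);goal(68,-66,240,-35.2)
E
```

```text
[ 0.35  0.21 -0.12  1.8   0.03  1.12 -1.96]
t 9.22 at [ -1.5 -13.  286.9] goal (-137, -25, 289) shift [ 0.452 -0.008  0.039] rot [-0.006  0.001 -0.002]
t 9.22 at [ -1.5 -13.  286.9] goal (68, -66, 240) shift [-0.231  0.159  0.175] rot [-0.006  0.001 -0.002]
```

Go back to the front viewpoint to check the wheel face before pressing.

>>> step_arm(
  xyz=[
    [0.18,0,0.02],
    [0.36,0,0.04],
    [0.45,0,0.04],
    [0.45,0,0.04],
  ],
  rotation=[
    [0,0,0],
    [0,0,0],
    [0,0,0],
    [0,0,0],
  ],
)

```text
clock: 9.72
tcp_pos: [0.4371, -0.3148, 0.4589]
orientation: [-0.845, 1.641, -1.653]
contact_force: [1.2, 0.6, -1.0]
grip_width: 0.0003
```

```bash
python3 - <<'E'
from h import *
shot("wrist","w7",(0,110,290,350),2.7);shot("side","d7",(260,190,380,320),4.6)
goal(68,-66,240,-35.2)
E
```

```text
t 9.82 at [-135.6  -24.9  286.1] goal (68, -66, 240) shift [-0.678  0.157  0.137] rot [-0.005  0.001 -0.002]
```

View pics/w7.png

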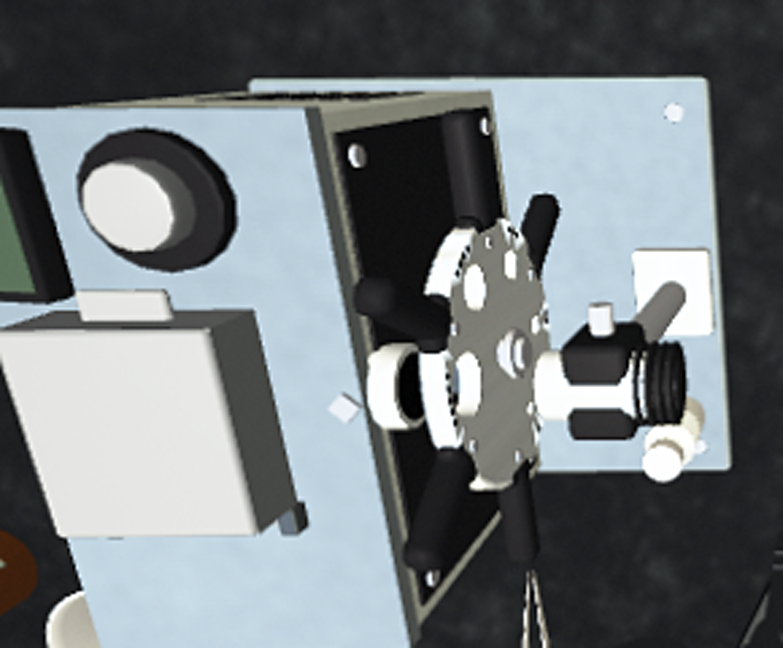

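View pics/d7.png

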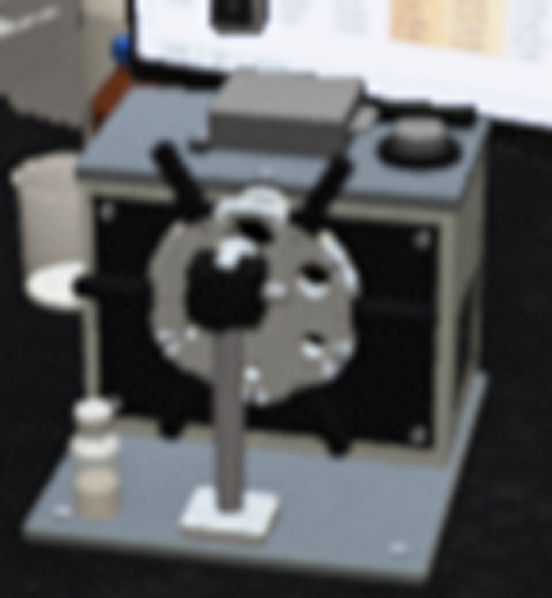

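```bash
python3 - <<'E'
from h import *
cw,o,f=shot("wrist","w7b")
a=np.load("pics/w7b.npy")
g=cv2.cvtColor(a,cv2.COLOR_BGR2GRAY)[140:230,10:100];n,l,s,c=cv2.connectedComponentsWithStats((g>215).astype(np.uint8))
i=1+np.argmax(s[1:,4]);u=c[i]+[10,140];print(u,s[i],loc(plane(cw,u,.171)))
E
```

```text
[ 52.72847682 185.36556291] [ 27  30  32  32 755] [ 67.58615862 -64.04399228 171.        ]
```

>>> step_arm(
  xyz=[
    [-0.17,0,0.03],
    [-0.34,0,0.07],
    [-0.51,0,0.1],
    [-0.678,0.04,0.137],
    [-0.678,0.157,0.137],
    [-0.678,0.157,0.137],
  ],
  rotation=[
    [0,0,0],
    [0,0,0],
    [0,0,0],
    [-0.005,0,0],
    [-0.005,0,0],
    [-0.005,0,0],
  ],
)

```text
clock: 10.62
tcp_pos: [0.5902, -0.1665, 0.4102]
orientation: [-0.859, 1.646, -1.637]
contact_force: [-0.0, -0.4, 0.9]
grip_width: -0.0004
```

```bash
python3 - <<'E'
from h import *
cw,o,f=shot("wrist","w8");print(proj(cw,[w(68,-66,171)]))
goal(68,-66,171,-35.2);goal(68,-66,165,-35.2)
E
```

```text
[[324.3176867  251.34578213]]
t 10.68 at [ 69.6 -65.2 239.2] goal (68, -66, 171) shift [0.006 0.227 0.003] rot [ 0.001  0.003 -0.001]
t 10.68 at [ 69.6 -65.2 239.2] goal (68, -66, 165) shift [0.006 0.247 0.003] rot [ 0.001  0.003 -0.001]
```

View pics/w8.png

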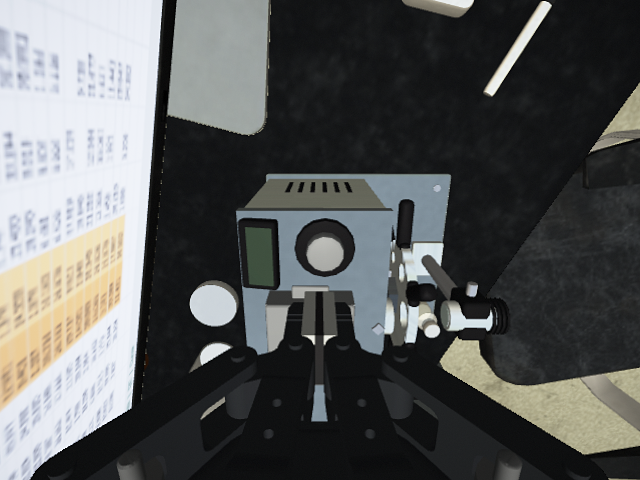

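>>> step_arm(
  xyz=[
    [0.006,0.1,0.002],
    [0.006,0.2,0.002],
    [0.006,0.22,0.002],
    [0.006,0.23,0.002],
    [0.006,0.237,0.002],
    [0.006,0.243,0.002],
    [0.006,0.247,0.002],
    [0.006,0.247,0.002],
  ],
  rotation=[
    [0,0,0],
    [0,0,0],
    [0,0,0],
    [0,0,0],
    [0,0,0],
    [0,0,0],
    [0,0,0],
    [0,0,0],
  ],
)

```text
clock: 11.68
tcp_pos: [0.5903, -0.1696, 0.3395]
orientation: [-0.853, 1.643, -1.641]
contact_force: [-1.5, -0.6, 6.8]
grip_width: -0.0001
```

```bash
python3 - <<'E'
from h import *
o=r.get_obs();print(o["contact_force"]);cw,o,f=shot("wrist","w9")
goal(68,-66,164,-35.2)
E
```

```text
[-1.54123149 -0.59182152  6.84844105]
t 11.72 at [ 68.  -66.2 166.5] goal (68, -66, 164) shift [ 0.     0.008 -0.001] rot [-0.     0.003 -0.002]
```

>>> step_arm(
  xyz=[
    [0,0.01,0],
    [0,0.018,0],
    [0,0.018,0],
  ],
  rotation=[
    [0,0,0],
    [0,0,0],
    [0,0,0],
  ],
)

```text
clock: 12.1
tcp_pos: [0.5903, -0.1695, 0.339]
orientation: [-0.852, 1.642, -1.642]
contact_force: [-13.9, 2.6, 33.9]
grip_width: -0.0002
```

```bash
python3 - <<'E'
from h import *
o=r.get_obs();print(o["contact_force"],loc(o["tcp_pos"])-[0,0,173])
E
```

```text
[-13.85224833   2.60821168  33.90542327] [ 68.09421676 -66.16105357 165.98370405]
```

Force rose to 34 N with only 0.5 mm travel: the key is at its stop. Lift off.

>>> step_arm(
  xyz=[
    [0,-0.02,0],
    [0,-0.1,0],
    [0,-0.3,0],
    [0,-0.4,0],
    [0.2,-0.4,0],
    [0.4,-0.4,0],
    [0.6,-0.4,-0.1],
    [0.68,-0.4,-0.14],
    [0.68,-0.4,-0.14],
    [0.68,-0.4,-0.14],
  ],
  rotation=[
    [0,0,0],
    [0,0,0],
    [0,0,0],
    [0,0,0],
    [0,0,0],
    [0,0,0],
    [0,0,0],
    [0,0,0],
    [0,0,0],
    [0,0,0],
  ],
)

```text
clock: 13.35
tcp_pos: [0.4394, -0.3121, 0.4583]
orientation: [-0.852, 1.641, -1.641]
contact_force: [0.0, -0.1, -0.2]
grip_width: 0.0001
```

```bash
python3 - <<'E'
from h import *
print(r.get_obs()["contact_force"]);shot("wrist","w10",(0,110,290,350),2.7)
E
```

```text
[ 0.03939573 -0.09000177 -0.20475348]
```

View pics/w10.png

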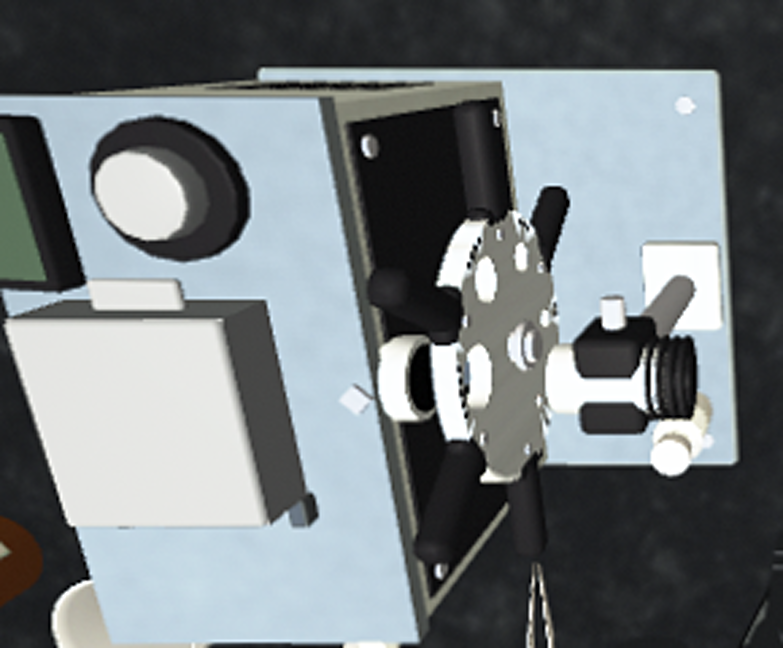

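The widest opening is at the top at about (480,375), the lid is shut, the key is up again at about (140,195), and the arm is clear.

```bash
python3 -c "
from bench import r
print(r.hand_in())"
```

```text
the job is handed in; nothing more can be done
None
```

The photometer was set, the reading was taken, and the job was handed in at about 13.4 s; the hand-in gives no verdict.

- **Lid:** I pushed it to the right with closed fingertips and it fell shut. The side and wrist views showed it flat on the deck before and after the key press.
- **Wheel:** I pushed the left top tab across twice, two places clockwise. The last wrist view, from the front, shows the largest opening at the top, with the next smaller ones following clockwise and the tabs standing evenly either side of the top. I judged this by eye and did not measure the distance to the beam.
- **Key:** I pressed it straight down with both of the above done. The tip went from 171 mm (the key top's given height) to about 166 mm. The force then rose from 7 N to 34 N with only 0.5 mm more travel, so the key was at its stop. I lifted off, and the final picture shows it up, with the wheel and lid unchanged.
- **Contact and other objects:** The final contact force was about 0 N and the arm was clear of everything. I noticed no change in the vials, dish, beaker or pen where the pictures showed them, but I did not measure their positions.
- **Disagreement:** My early estimates of the photometer's position differed by a few millimetres between views. I corrected this from a close wrist view before the first wheel push.

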